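Set the rotary tool stand to its line and enter it

ROBOT

A 6-joint arm with a two-finger parallel gripper is mounted at the origin on the work surface. World frame = base frame: x ahead of the robot, y to its left, z up, the work surface at z = 0. Lengths are in mm, angles in rad, forces in N, time in s.
With the tool pointing down it reaches from about 300 to 750 mm from the base axis. Payload 8.5 kg.
Tool frame: the origin (TCP) lies at the very end of the fingers, on their centre line; the grasp point (between the pads) lies 19 mm behind it; z points along the fingers, y is the line along which they close (so a half turn about z gives the same grasp; the last joint's range is limited). The gripper opens to 85 mm and grips with 20 to 120 N. Pads are 22 mm wide; open, the fingers measure 114 mm over their backs; the gripper's body (76 mm by 85 mm) begins 54 mm behind the grasp point. The pads swing forward as they close: fully open they stand 13 mm farther back than shut.
Start: joints at [-1.51, 0.381, 1.297, -0, 1.464, -0.215], TCP at [149.769, -529.197, 231.322] pointing down, gripper open.
Joint ranges: [-3.11, 3.11], [-0.89, 2.33], [0.22, 2.48], [-1.42, 4.56], [0.17, 2.85], [-2.88, 2.88]. Speed limits (rad/s): [2.39, 2.39, 3.14, 3.14, 3.14, 3.14].

INTERFACE

Orientations are given as a unit quaternion [w, x, y, z].
In Python, from bench import r gives the robot as it stands.
- The arm moves only by the tool send_rows, never from a script. Its argument "increments" is one flat list of numbers, 7 for each row, row after row: the opening, from 0 (shut) to 1 (fully open), then the shift along the world's x, y, z in cm, then the turn, a rotation vector about the world's x, y, z in degrees. In form: [claw, tx, ty, tz, rx, ry, rz, claw, tx, ty, tz, rx, ry, rz, ...]. A call has exactly 5 rows; each row shifts and turns the commanded pose from where the row before left it; what a row does not reach is not made up. A row lasts 1/12 s, in which the tool goes at most 41.7 mm and 7.16 degrees, less where a joint would pass 70% of its speed; a pose out of reach is approached as far as the arm can. A call with a gripper value outside its range is refused whole. The fingers move at their own pace and stop on an object; "squeeze" is the grip in N (left out, the last holds). Time passes only in rows, so rows that do not move let the fingers close, or fill a call up. It gives the time, the measured TCP pose, the force, the opening and the grip force at its end, in the units of the state.
- r.get_obs(): the state, without advancing time (a new reading comes with each control period).
- r.capture(name): name is "side" or "top" or "wrist"; returns the picture (384x512x3 uint8, red, green, blue); there is no depth.
- r.get_calibration(name): a dict with "fx", "fy", "cx", "cy" (pixels), "camera_from_world" (4x4, takes a point from world to camera coordinates). Camera axes: x right, y down, z forward; pixel columns grow to the right and rows downward; lengths in mm; the calibration is good to about 2 mm. A picture is of the moment at which its call begins: read the wrist's pose just before it. get_calibration takes no time and is no camera call; for the wrist camera it gives the pose at the moment of the call.
- r.sign_off(): hands the job in; it is judged then, once.
The state is a dict: "time": time; "joint_pos": joint angles; "joint_vel": joint speeds; "effort": joint torques, N m; "ee_pos": TCP position; "tool_rot": TCP orientation; "wrist_force": force on the tool from outside, world axes, zero at the start; "moment": the same for the moment, N m; "width": finger opening in mm; "grasp_force": force on a finger pad.
Only numpy, scipy, OpenCV 4.12 (cv2) and the standard library are available. Lean on these libraries where they do the work, as an engineer would, in place of code of your own. Each camera call takes 0.05 s, during which the arm holds its last target. There are 200 camera calls.

TASK

Push the dial of the rotary tool stand round by its upright fin until the dial's index line is in line with the single line on the raised scale tab (not the double line opposite), then press the key on the readout box fully down and let it come up again. Do it all with the fingertips: do not pinch the fin, do not lift the cutter out of the dial or knock it over, and leave the other tools where they are.

Things in the scene. Friction and masses are not known exactly. Their poses are not given: they have to be found in the camera images.
- axis (a point): The rotary tool stand is fixed on the table: a round grey base 230 mm across with an aluminium scale ring, whose top is 30 mm above the table. This point is on the dial's vertical turning axis, 36 mm above the table, level with the dial's top face. A small cutter in a round holder stands loosely in a collar (57 mm across, 8 mm high) at the middle of the dial.
- dial (a joint): Turn of the steel dial (disc 170 mm across, top face 36 mm above the table) in rad, growing counter-clockwise seen from above. It stops at -2.6 and 2.6 and starts within 0.6 of 0; at 0 the two scale tabs lie a quarter turn to either side of the index line, so either tab is reached by the short way round only. Friction holds it wherever it is left: about 0.12 N m to turn slowly and as much again for each rad/s, no spring, no run-on.
- index (a point): Index line: the one black radial line on the dial, 5 mm wide, from 39 to 84 mm from the axis, directly opposite the fin. This point lies on that line drawn on outward, 100 mm from the axis; it turns with the dial.
- target (a point): Middle of the single target line: a black radial line 5 mm wide and 22 mm long along the middle of a raised aluminium tab 40 mm by 22 mm (top 34 mm above the table) that sits on the scale ring, centred 100 mm from the axis. On the opposite side of the ring an equal tab bears two parallel lines 24 mm apart instead: that one is not the target. Which side is which varies. Short thin lines every 15 degrees, left out beside the tabs, are only divisions.
- fin_top (a point): Middle of the top edge of the dial's fin, 68 mm above the table and 58 mm from the axis: an upright dark steel plate standing along a radius of the dial, from 38 to 78 mm from the axis, 12 mm thick, 32 mm high above the dial. The dial is turned by pushing sideways on a flat face of it; squeezing it between the fingers loads both faces and is a fault.
- cutter: Cutter in its holder, loose, standing in the collar at the middle of the dial: foot 40 mm across, 46 mm tall overall, so its top is 82 mm above the table. Origin at the centre of its foot. To be left standing there.
- key (a joint): Travel of the readout box's key in m: 0 up, 0.006 fully down; a spring needs about 5 N at the bottom and returns it.
- key_top (a point): Centre of the top of the key, a round white push key 32 mm across, pressed straight down, on the top of the readout box (grey, 130 by 110 mm, fixed, the body 35 mm high). The box's small screen stands about 70 mm beyond the key's centre on the side away from the robot, its top 93 mm above the table.
- mill_a: Loose end mill standing upright, 28 mm across, 70 mm tall, beyond the stand. Origin at its foot.
- holder: Loose steel tool holder, 52 mm across the foot, 52 mm tall, beyond the stand. Origin at its foot.
- insert_box: Loose orange plastic box of inserts, 50 x 35 x 18 mm, beside the stand. Origin under its centre.
- mill_b: Loose end mill standing upright, 24 mm across, 60 mm tall, behind the readout box. Origin at its foot.
- jar: Loose closed jar, 44 mm across, 60 mm tall, behind the readout box. Origin at its foot.
- wrench: Loose 150 mm wrench lying on the table to the left of the stand. Origin at the underside.
- gauge_ring: Loose steel ring lying flat, 50 mm across, 16 mm high, beyond the stand. Origin under its centre.
Mind the look-alikes: they are no part of the job. Leave any green or yellow look-alike of the cutter alone.

How it is judged:
By the outcome, as a careful person would: the job done as asked, in the order asked, and still so for the second after the job is handed in, with the robot touching nothing.
It also fails if it takes over 48 s, if anything falls off the work surface, if the arm or the gripper's body presses on something with over 40 N, if the wrist force passes 120 N, or if a joint passes its speed limit or range.

## Working session

There is one attempt and no reset: what is moved stays moved. The work goes in short steps, Python scripts to look and compute and a tool call to move; the robot and the scene stay as the last step left them, time stands still between calls to the robot, and variables do not carry over. Pictures are saved under pics/ and viewed, at most 10 in all, crops included, and the job is handed in when it is done.

Besides the shell and the picture viewer there is one more tool, called after "Call:" as name(argument=value, ...) on one line, values as JSON. send_rows: Moves the arm, as the interface text tells. Its arguments: {"type":"object","properties":{"increments":{"type":"array"},"squeeze":{"type":"number"}},"required":["increments"]}

```bash
mkdir -p pics
python3 - <<'E'
from bench import r
import cv2
for n in("top","side"):
    cv2.imwrite(f"pics/{n}0.png",r.capture(n)[:,:,::-1])
    c=r.get_calibration(n);print(n,c["fx"],c["cx"],c["cy"],c["camera_from_world"])
print(r.get_obs())
E
```

```text
top 372.88172171923947 248.94330715646157 189.49511490874227 [[-2.24591753e-02 -9.99663183e-01 -1.30040449e-02  1.78603730e+01]
 [-9.95247276e-01  2.35889968e-02 -9.44797269e-02  5.88188399e+02]
 [ 9.47546569e-02  1.08203035e-02 -9.95441850e-01  1.12972058e+03]
 [ 0.00000000e+00  0.00000000e+00  0.00000000e+00  1.00000000e+00]]
side 477.4223274650622 253.5419645217756 189.3263746760525 [[ 9.99085922e-01 -4.11979841e-02  1.14037653e-02 -5.64260510e+02]
 [-1.70204097e-02 -6.28098348e-01 -7.77947795e-01  7.01847392e+01]
 [ 3.92125670e-02  7.77042593e-01 -6.28225424e-01  1.16603348e+03]
 [ 0.00000000e+00  0.00000000e+00  0.00000000e+00  1.00000000e+00]]
{'time': 0.1, 'joint_pos': array([-1.51029694e+00,  3.81172250e-01,  1.29812644e+00, -4.47558174e-06,
        1.46359757e+00, -2.15312036e-01]), 'joint_vel': array([ 0.00027884, -0.00243042, -0.00289548, -0.00035073,  0.00101903,
       -0.00112997]), 'effort': array([ 3.52261879e-03, -4.49215293e+01, -2.31655866e+01, -2.03866357e-04,
        3.67319924e-03, -8.00607324e-06]), 'ee_pos': array([ 149.75547765, -528.96669586,  230.76982824]), 'tool_rot': array([-6.50024999e-04,  9.90505825e-01,  1.37469221e-01,  4.81853109e-05]), 'wrist_force': array([-1.50285157,  0.4420665 , -0.01580488]), 'moment': array([-0.02250993,  0.02969792, -0.0239416 ]), 'grasp_force': 0.0, 'width': 85.40279702873151}
```

View pics/top0.png

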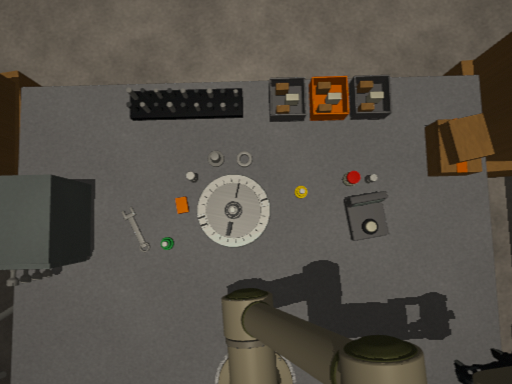

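View pics/side0.png

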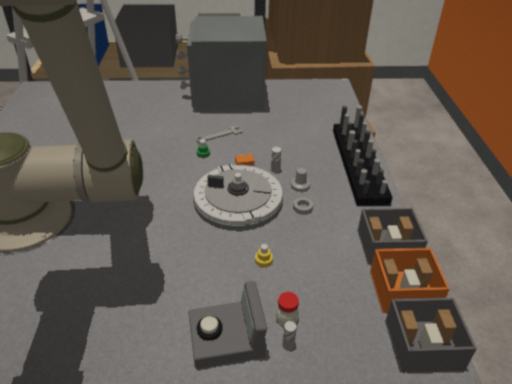

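The top view shows the dial at about (233,210). The index line points away from the robot (238,190), the fin is at (229,229) and the key is at (370,227). I'll enlarge the dial to tell the tabs apart.

```bash
cat > h.py <<'E'
import numpy as np
from bench import r
def ray(n,u,v,z,c=None):
    c=c or r.get_calibration(n);M=c["camera_from_world"];R=M[:3,:3]
    o=-R.T@M[:3,3];d=R.T@np.array([(u-c["cx"])/c["fx"],(v-c["cy"])/c["fy"],1])
    return o+d*(z-o[2])/d[2]
def proj(n,p,c=None):
    c=c or r.get_calibration(n);q=c["camera_from_world"]@np.append(p,1)
    return c["fx"]*q[0]/q[2]+c["cx"],c["fy"]*q[1]/q[2]+c["cy"]
E
python3 - <<'E'
from h import *
import cv2
a=cv2.imread("pics/top0.png");b=cv2.imread("pics/side0.png")
A=cv2.resize(a[165:255,190:280],(600,600),interpolation=cv2.INTER_CUBIC)
cv2.imwrite("pics/top1.png",A)
B=cv2.resize(b[155:230,185:291],(798,565),interpolation=cv2.INTER_CUBIC)
cv2.imwrite("pics/side1.png",B)
print(ray("top",233,210,36),ray("side",238,192,36),ray("top",370,227,43),ray("side",209,325,43))
E
```

```text
[525.64727233  54.53107625  36.        ] [527.1072571   42.19781823  36.        ] [ 464.50201662 -359.14894173   43.        ] [ 467.28536331 -353.52487792   43.        ]
```

View pics/top1.png

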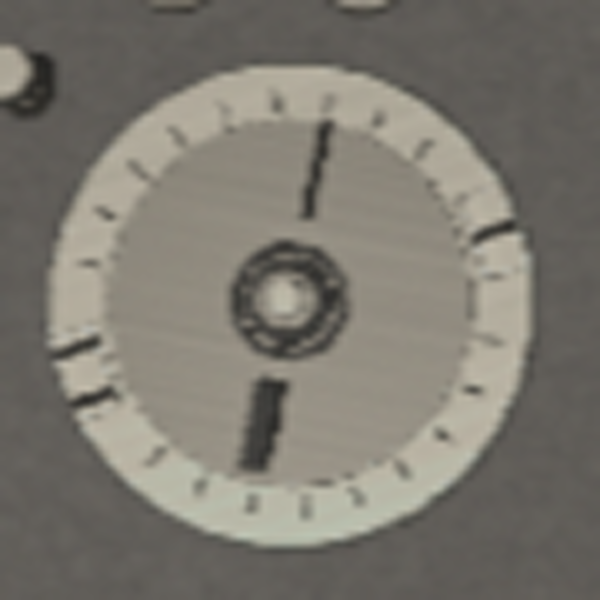

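View pics/side1.png

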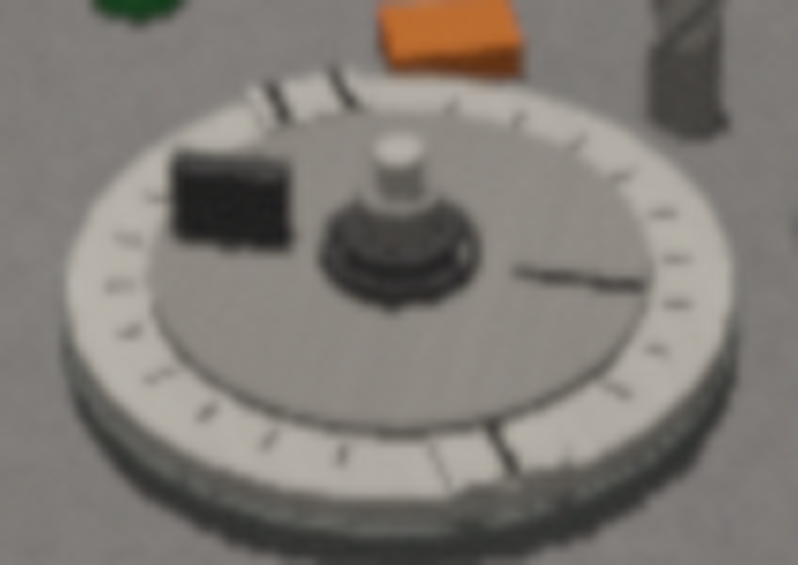

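The single line is on the right (-y) side, at top crop (493,233). The double line is on the left. The index is at (327,122)-(308,215), so the dial has to turn clockwise by about 60°, which means pushing the fin from its -y face toward +y. Next I'll fit the geometry.

Run:
```python
from h import *
from scipy.optimize import least_squares
T=lambda x,y:(190+(x+.5)/6.667-.5,165+(y+.5)/6.667-.5)
S=lambda x,y:(185+(x+.5)/7.528-.5,155+(y+.5)/7.533-.5)
def circ(n,f,pts,z): return [ray(n,*f(*p),z)[:2] for p in pts]
E1=circ("top",T,[(105,290),(475,290),(290,120),(290,485)],36)
E2=circ("top",T,[(48,300),(532,300),(290,65)],30)
E3=circ("side",S,[(150,270),(652,280),(400,112),(400,432)],36)
E4=circ("side",S,[(66,280),(733,280),(400,73),(350,498)],30)
for nm,sets in(("top",[(E1,85),(E2,115)]),("side",[(E3,85),(E4,115)]),("both",[(E1,85),(E2,115),(E3,85),(E4,115)])):
    s=least_squares(lambda c:[np.hypot(*(p-c))-R for P,R in sets for p in P],[525,50],loss="soft_l1")
    print(nm,s.x,np.round(s.fun,1))
c=s.x
ang=lambda p:np.degrees(np.arctan2(*(p-c)[::-1]))
pr=lambda l,n,f,p,z:(lambda q:print(l,n,q[:2],np.hypot(*(q[:2]-c)),ang(q[:2])))(ray(n,*f(*p),z))
for l,p,z in(("tgt",(493,233),34),("ind_o",(327,122),36),("ind_i",(308,215),36),("fin",(265,425),60),("dbl",(83,372),34)): pr(l,"top",T,p,z)
for l,p,z in(("tgt",(505,450),34),("ind_o",(640,286),36),("ind_i",(515,270),36),("fintop",(232,165),68),("dbl",(310,95),34)): pr(l,"side",S,p,z)
print(ray("top",370,226,43),ray("side",209,324,43))
```

```text
top [525.311991    54.44137851] [ 0.5  0.5  0.  -2.1 -2.6 -3.3 -3.4]
side [527.25719117  53.38778559] [-0.7 -0.9 -1.2  1.2 -2.3 -3.7  0.5 -3.5]
both [526.40449309  53.9449604 ] [ 0.9 -0.  -1.1 -1.  -2.1 -3.8 -4.5 -1.6 -0.  -1.8  1.8 -3.1 -2.8 -0.1
 -3.1]
tgt top [555.79818432 -39.96381727] 98.40146140410808 -72.61974444726445
ind_o top [608.97636276  35.61187528] 84.58259673212562 -12.518082507610623
ind_i top [565.98257495  45.2448057 ] 40.52304597623776 -12.397720150704961
fin top [470.16619006  65.22481565] 57.35836349186128 168.65853251597653
dbl top [496.10715925 150.33812358] 101.04241855207621 107.44845410423702
tgt side [558.23100632 -40.07106091] 99.25693530514057 -71.29789727135002
ind_o side [606.17209435  37.93157693] 81.35907239524019 -11.351271479405671
ind_i side [564.90219399  47.50495227] 39.03263607876199 -9.49667364512324
fintop side [471.28202531  65.89539863] 56.403009032754724 167.76769259684735
dbl side [495.94028153 150.83184992] 101.563465619915 107.45474790551414
[ 467.50735388 -359.30838371   43.        ] [ 467.21718936 -351.34065073   43.        ]
```

Call:
send_rows(increments=[0,1.55,2.83,0,0,0,3.1,0,1.55,2.83,0,0,0,3.1,0,1.55,2.83,0,0,0,3.1,0,1.55,2.83,0,0,0,3.1,0,1.55,2.83,0,0,0,3.1], squeeze=20)

```text
time: 0.52
ee_pos: [227.7, -386.1, 231.0]
tool_rot: [-0.0, 0.963, 0.271, 0.0]
wrist_force: [0.9, -0.4, 1.1]
width: 25.6
grasp_force: 0.0
```

Call:
send_rows(increments=[0,1.55,2.83,0,0,0,3.1,0,1.55,2.83,0,0,0,3.1,0,1.55,2.83,0,0,0,3.1,0,1.55,2.83,0,0,0,3.1,0,1.55,2.83,0,0,0,3.1])

```text
time: 0.93
ee_pos: [305.1, -244.6, 231.2]
tool_rot: [-0.0, 0.917, 0.398, -0.0]
wrist_force: [1.6, -0.4, -0.4]
width: -0.4
grasp_force: 0.0
```

Call:
send_rows(increments=[0,1.55,2.83,-0.8,0,0,3.1,0,1.55,2.83,-0.8,0,0,3.1,0,1.55,2.83,-0.8,0,0,3.1,0,1.55,2.83,-0.8,0,0,3.1,0,1.55,2.83,-0.8,0,0,3.1])

```text
time: 1.35
ee_pos: [382.6, -103.1, 190.9]
tool_rot: [-0.0, 0.855, 0.518, -0.0]
wrist_force: [0.1, -0.5, 0.9]
width: 0.3
grasp_force: 0.0
```

Call:
send_rows(increments=[0,1.55,2.83,-0.8,0,0,3.1,0,1.55,2.83,-0.8,0,0,3.1,0,1.55,2.83,-0.8,0,0,3.1,0,1.55,2.83,-0.8,0,0,3.1,0,1.55,2.83,-0.8,0,0,3.1])

```text
time: 1.77
ee_pos: [460.1, 38.5, 150.8]
tool_rot: [-0.0, 0.777, 0.629, -0.0]
wrist_force: [0.3, -0.6, -0.9]
width: -0.1
grasp_force: 0.0
```

Run:
```python
from h import *
import cv2
c=r.get_calibration("wrist")
cv2.imwrite("pics/w0.png",r.capture("wrist")[:,:,::-1])
np.save("w0.npy",c,allow_pickle=True)
o=r.get_obs();print(o["time"],o["ee_pos"],o["tool_rot"],o["width"],o["wrist_force"])
for p in((526,54,36),(555.8,-40,34)):print(proj("wrist",p,c))
```

```text
1.8167 [461.36400486  42.07859322 149.45160649] [-1.18035144e-03  7.75582835e-01  6.31244656e-01  2.38209990e-04] 0.0808940980261462 [-2.33216112  1.11402435 -1.14009858]
(np.float64(331.0959233058902), np.float64(157.01876432497252))
(np.float64(380.47450853781453), np.float64(254.90012420732654))
```

View pics/w0.png

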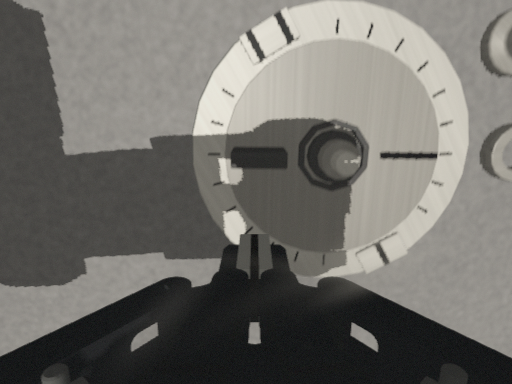

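The wrist view shows the index line from (381,155) to (437,155), the target line through (381,253) and the fin top at (259,157). Closed fingertips are at (255,240).

```bash
cat > m.py <<'E'
from h import *
import cv2
def disc(n,c,img,ax0,phi_i,tgt,name):
    pass
E
python3 - <<'E'
from h import *
c=np.load("w0.npy",allow_pickle=True).item()
from scipy.optimize import least_squares
P=[ray("wrist",u,v,36,c)[:2] for u,v in((228,108),(440,155),(335,38),(335,251),(425,210),(410,77))]
s=least_squares(lambda a:[np.hypot(*(p-a))-85 for p in P],[526,54]);print(s.x,s.fun.round(1))
a=s.x
for l,u,v,z in(("io",437,155.5,36),("ii",381,155,36),("tgt",381,253,34),("t_i",375,242,34),("t_o",389,264,34),("finL",232,157,68),("finR",286,157,68)):
    q=ray("wrist",u,v,z,c)[:2];d=q-a;print(l,q,np.hypot(*d),np.degrees(np.arctan2(d[1],d[0])))
o=r.get_obs();print(o["time"],o["ee_pos"])
E
```

```text
[526.28748731  54.27754918] [ 4.5  1.1  1.3 -3.1  7.  -4. ]
io [608.37469941  37.67436156] 83.74948495275291 -11.434539279206318
ii [564.96121796  47.336631  ] 39.291650353589176 -10.174763564874834
tgt [556.44168989 -38.29778505] 97.36256180521828 -71.95821841735923
t_i [552.50868667 -26.93520909] 85.34086596047104 -72.10626536318816
t_o [562.16651628 -50.24687097] 110.51090049420715 -71.05471555344506
finL [452.07733607  74.51580659] 76.92030687891156 164.74550991960737
finR [488.84667044  66.67671034] 39.44051172538297 161.67683580292913
1.8167 [461.36400486  42.07859322 149.45160649]
```

Call:
send_rows(increments=[0,0,-0.5,-2.1,0,0,0,0,0,0,-2.1,0,0,0,0,0,0,-2.1,0,0,0,0,0,0,-2.1,0,0,0,0,0,0,-2.1,0,0,0])

```text
time: 2.23
ee_pos: [459.6, 31.8, 45.3]
tool_rot: [-0.0, 0.778, 0.628, -0.0]
wrist_force: [-0.0, 0.6, 1.1]
width: 0.3
grasp_force: 0.0
```

Call:
send_rows(increments=[0,0,0,0,0,0,0,0,0,0,0,0,0,0,0,0,0,0,0,0,0,0,0,0,0,0,0,0,0,0,0,0,0,0,0])

```text
time: 2.65
ee_pos: [460.3, 31.7, 47.3]
tool_rot: [0.001, 0.778, 0.628, 0.001]
wrist_force: [-0.8, 0.3, 0.0]
width: 0.1
grasp_force: 0.0
```

Run:
```python
from h import *
A=np.array([526.3,54.2])
p=None
print(r.get_obs()["ee_pos"],r.get_obs()["tool_rot"])
for f,d in((168,17),(158,17),(148,17),(138,17),(128,17),(118,17),(112,17),(108,17)):
    t=np.radians(f);q=A+62*np.array([np.cos(t),np.sin(t)])+d*np.array([-np.sin(t),np.cos(t)])
    print(f,q.round(1),None if p is None else (q-p).round(1));p=q
```

```text
[460.288759    31.72013651  47.34566933] [7.78538209e-04 7.78232517e-01 6.27975390e-01 6.73705949e-04]
168 [462.1  50.5] None
158 [462.4  61.7] [ 0.3 11.2]
148 [464.7  72.6] [ 2.3 11. ]
138 [468.8  83.1] [ 4.1 10.4]
128 [474.7  92.6] [5.9 9.5]
118 [482.2 101. ] [7.4 8.4]
112 [487.3 105.3] [5.1 4.4]
108 [491.  107.9] [3.7 2.6]
```

Call:
send_rows(increments=[0,0.04,0.38,0,0,0,0,0,0.04,0.38,0,0,0,0,0,0.04,0.38,0,0,0,0,0,0.04,0.38,0,0,0,0,0,0.04,0.38,0,0,0,0])

```text
time: 3.07
ee_pos: [461.8, 51.3, 46.4]
tool_rot: [0.0, 0.778, 0.628, 0.0]
wrist_force: [0.6, 0.4, -0.6]
width: 0.5
grasp_force: 0.0
```

Call:
send_rows(increments=[0,0.01,0.22,0,0,0,-2,0,0.01,0.22,0,0,0,-2,0,0.01,0.22,0,0,0,-2,0,0.01,0.22,0,0,0,-2,0,0.01,0.22,0,0,0,-2])

```text
time: 3.48
ee_pos: [462.0, 62.0, 46.3]
tool_rot: [-0.0, 0.83, 0.557, -0.0]
wrist_force: [-1.2, -2.2, 0.6]
width: -0.2
grasp_force: 1.3
```

Call:
send_rows(increments=[0,0.05,0.22,0,0,0,-2,0,0.05,0.22,0,0,0,-2,0,0.05,0.22,0,0,0,-2,0,0.05,0.22,0,0,0,-2,0,0.05,0.22,0,0,0,-2])

```text
time: 3.9
ee_pos: [464.3, 73.1, 46.3]
tool_rot: [-0.0, 0.876, 0.483, -0.001]
wrist_force: [-0.7, -1.3, 0.1]
width: 0.1
grasp_force: 1.3
```

Call:
send_rows(increments=[0,0.08,0.21,0,0,0,-2,0,0.08,0.21,0,0,0,-2,0,0.08,0.21,0,0,0,-2,0,0.08,0.21,0,0,0,-2,0,0.08,0.21,0,0,0,-2])

```text
time: 4.32
ee_pos: [468.4, 83.5, 46.2]
tool_rot: [-0.0, 0.915, 0.405, -0.001]
wrist_force: [-0.3, -1.5, -0.4]
width: 0.1
grasp_force: 1.2
```

Call:
send_rows(increments=[0,0.12,0.19,0,0,0,-2,0,0.12,0.19,0,0,0,-2,0,0.12,0.19,0,0,0,-2,0,0.12,0.19,0,0,0,-2,0,0.12,0.19,0,0,0,-2])

```text
time: 4.73
ee_pos: [474.2, 93.1, 46.2]
tool_rot: [-0.0, 0.946, 0.323, -0.001]
wrist_force: [-1.8, -2.0, 1.0]
width: 0.0
grasp_force: 1.3
```

Run:
```python
from h import *
import cv2
c=r.get_calibration("wrist")
cv2.imwrite("pics/w1.png",r.capture("wrist")[:,:,::-1])
np.save("w1.npy",c,allow_pickle=True)
o=r.get_obs();print(o["time"],o["ee_pos"],o["tool_rot"],o["wrist_force"])
```

```text
4.7833 [474.47459342  93.36824595  46.2176423 ] [-1.36873379e-04  9.46604207e-01  3.22397585e-01 -5.02631659e-04] [-1.19918712 -0.01496843 -0.2100119 ]
```

View pics/w1.png

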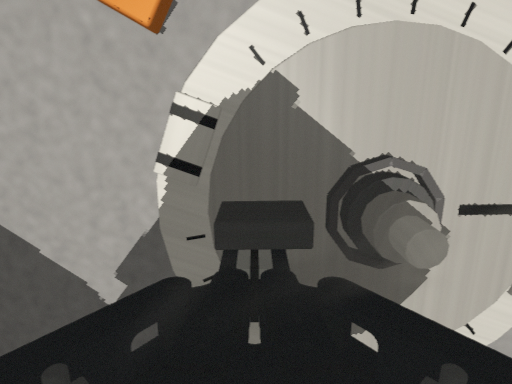

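The fin is pushed flat by the fingertips. The index line runs from (459,209) to (511,210), and the double-line tab is at (192,112) and (179,163).

Run:
```python
from h import *
c=np.load("w1.npy",allow_pickle=True).item()
R=lambda u,v,z:ray("wrist",u,v,z,c)[:2]
an=lambda d:np.degrees(np.arctan2(d[1],d[0]))
A=np.array([526.3,54.2])
i,o=R(459,209,36),R(511,210.5,36);print("index",i,an(o-i),an(i-A),an(o-A))
l=R(215,124,34)-R(172,108,34);print("dbl dir",an(l))
l=R(201,171,34)-R(157,157,34);print("dbl dir",an(l))
m=R(186,138,34);print("dbl mid",m,an(m-A),np.hypot(*(m-A)))
```

```text
index [550.54834606  24.49835278] -53.988842319510574 -50.77189101770611 -52.06430744858855
dbl dir -72.46905003183926
dbl dir -70.40230671772629
dbl mid [496.39442846 150.65594414] 107.22572791059774 100.98560476052214
```

Call:
send_rows(increments=[0,0.15,0.17,0,0,0,-2,0,0.15,0.17,0,0,0,-2,0,0.15,0.17,0,0,0,-2,0,0.15,0.17,0,0,0,-2,0,0.15,0.17,0,0,0,-2])

```text
time: 5.2
ee_pos: [481.7, 101.5, 46.2]
tool_rot: [-0.0, 0.971, 0.24, -0.001]
wrist_force: [-2.0, -2.5, 0.7]
width: 0.1
grasp_force: 1.3
```

Call:
send_rows(increments=[0,0.14,0.12,0,0,0,-1.6,0,0.14,0.12,0,0,0,-1.6,0,0.14,0.12,0,0,0,-1.6,0,0.14,0.12,0,0,0,-1.6,0,0.14,0.12,0,0,0,-1.6])

```text
time: 5.62
ee_pos: [488.8, 107.4, 46.2]
tool_rot: [0.0, 0.985, 0.172, -0.001]
wrist_force: [-1.5, -1.7, 0.4]
width: -0.1
grasp_force: 1.1
```

Call:
send_rows(increments=[0,-0.5,-0.18,0,0,0,0,0,-1,-0.35,0,0,0,0,0,-1,-0.35,0,0,0,0,0,-0.5,-0.2,2,0,0,0,0,0,0,3,0,0,0])

```text
time: 6.03
ee_pos: [456.5, 96.4, 95.0]
tool_rot: [-0.001, 0.985, 0.173, -0.003]
wrist_force: [1.0, 0.7, -0.7]
width: -0.1
grasp_force: 0.0
```

Call:
send_rows(increments=[0,0,-1.2,2,0,0,0,0,0,-1.2,2,0,0,0,0,0,-1.2,2,0,0,0,0,0,-1.2,2,0,0,0,0,0,-1.2,2,0,0,0])

```text
time: 6.45
ee_pos: [458.7, 36.1, 197.3]
tool_rot: [-0.0, 0.985, 0.173, 0.0]
wrist_force: [0.7, 0.8, 1.1]
width: 0.0
grasp_force: 0.0
```

Call:
send_rows(increments=[0,0,-1.2,0,0,0,0,0,0,-1.2,0,0,0,0,0,0,0,0,0,0,0,0,0,0,0,0,0,0,0,0,0,0,0,0,0])

```text
time: 6.87
ee_pos: [459.0, 13.1, 196.0]
tool_rot: [-0.0, 0.985, 0.172, -0.0]
wrist_force: [-0.4, 0.3, 0.7]
width: 0.2
grasp_force: 0.0
```

Run:
```python
from h import *
import cv2
c=r.get_calibration("wrist")
cv2.imwrite("pics/w2.png",r.capture("wrist")[:,:,::-1])
np.save("w2.npy",c,allow_pickle=True)
o=r.get_obs();print(o["time"],o["ee_pos"],o["tool_rot"],o["wrist_force"])
```

```text
6.9167 [459.00701268  13.14993891 196.08468467] [-2.29652040e-04  9.85024628e-01  1.72413381e-01 -2.35762203e-04] [0.44817624 0.48917173 0.58232573]
```

View pics/w2.png

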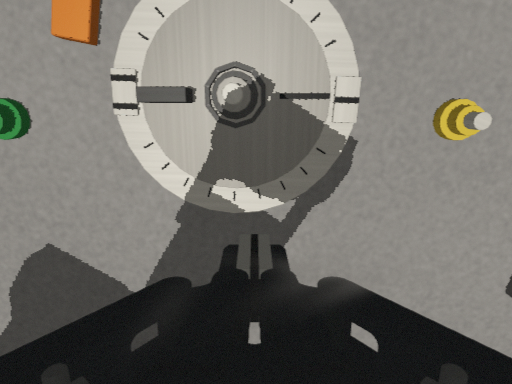

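The index line at (281,96)-(329,97) is nearly in line with the target line at (335,100)-(359,100). It needs a little more turn clockwise, so I'll measure it subpixel.

```bash
cat > meas.py <<'E'
from h import *
import cv2,sys
def go(img,c,rowc=98):
    g=255-cv2.cvtColor(img,cv2.COLOR_BGR2GRAY).astype(float)
    def line(u0,u1,v0,h):
        o=[]
        for u in range(u0,u1):
            w=g[v0-h:v0+h+1,u];w=np.clip(w-np.percentile(w,60)-15,0,None)
            if w.sum()>10:o.append((u,(w*np.arange(v0-h,v0+h+1)).sum()/w.sum()))
        return np.array(o)
    an=lambda d:np.degrees(np.arctan2(d[1],d[0]))
    out={}
    for n,u0,u1,v0,z in(("ind",284,328,96,36),("tgt",338,357,100,34)):
        L=line(u0,u1,v0,7);k=np.polyfit(L[:,0],L[:,1],1)
        P=[ray("wrist",u,np.polyval(k,u),z,c)[:2] for u in(u0,u1)]
        print(n,k[0].round(4),np.polyval(k,[u0,u1]).round(2),P[0].round(1),P[1].round(1),"dir",an(P[1]-P[0]).round(2))
        out[n]=P
    i,t=out["ind"],out["tgt"]
    m=(t[0]+t[1])/2;d=i[1]-i[0];d/=np.linalg.norm(d)
    e=d[0]*(m-i[0])[1]-d[1]*(m-i[0])[0]
    print("target offset from index line mm (ccw+)",e,"deg",np.degrees(e/100))
    for A in((526.3,54.2),): print([an(p-np.array(A)).round(2) for p in i+t])
if __name__=="__main__":
    n=sys.argv[1];go(cv2.imread(f"pics/{n}.png"),np.load(f"{n}.npy",allow_pickle=True).item())
E
python3 meas.py w2
```

```text
ind -0.0163 [96.09 95.38] [540.2  13.9] [554.1 -22.7] dir -69.28
tgt 0.0373 [ 99.32 100.03] [554.2 -32.9] [559.5 -49.2] dir -72.21
target offset from index line mm (ccw+) -3.9069477574138034 deg -2.238516172779127
[np.float64(-70.9), np.float64(-70.13), np.float64(-72.21), np.float64(-72.21)]
```

Call:
send_rows(increments=[0,0,2.1,0,0,0,-1,0,0,2.1,-2,0,0,-1.2,0,0,2.1,-2,0,0,0,0,0,2.1,-2,0,0,0,0,0,0,-2,0,0,0])

```text
time: 7.33
ee_pos: [458.6, 99.8, 115.4]
tool_rot: [-0.0, 0.988, 0.155, 0.0]
wrist_force: [0.2, -0.7, 0.5]
width: 0.4
grasp_force: 0.0
```

Call:
send_rows(increments=[0,0,0,-2,0,0,0,0,0,0,-2,0,0,0,0,0,0,-2,0,0,0,0,0,0,-1,0,0,0,0,0.7,0.26,0,0,0,0])

```text
time: 7.75
ee_pos: [464.2, 99.7, 44.3]
tool_rot: [-0.001, 0.988, 0.153, -0.003]
wrist_force: [-1.0, 0.6, 0.0]
width: -0.1
grasp_force: 0.0
```

Call:
send_rows(increments=[0,0.7,0.26,0,0,0,0,0,0.7,0.26,0,0,0,0,0,0.5,0.2,0,0,0,0,0,0.2,0.08,0,0,0,0,0,0.1,0.04,0,0,0,0])

```text
time: 8.17
ee_pos: [488.8, 107.7, 46.8]
tool_rot: [0.0, 0.988, 0.153, 0.0]
wrist_force: [-0.6, -0.8, -0.0]
width: -0.2
grasp_force: 0.5
```

Call:
send_rows(increments=[0,0.1,0.04,0,0,0,0,0,0.1,0.04,0,0,0,0,0,0.11,0.03,0,0,0,0,0,0,0,0,0,0,0,0,0,0,0,0,0,0])

```text
time: 8.58
ee_pos: [491.2, 108.6, 46.3]
tool_rot: [-0.0, 0.988, 0.153, -0.0]
wrist_force: [-1.9, -0.4, 1.0]
width: -0.0
grasp_force: 0.9
```

Call:
send_rows(increments=[0,-0.5,-0.18,0,0,0,0,0,-1,-0.35,0,0,0,0,0,-1.2,-0.4,0,0,0,0,0,-0.5,-0.28,2,0,0,0,0,0,0,3,0,0,0])

```text
time: 9.0
ee_pos: [456.9, 96.0, 95.0]
tool_rot: [-0.001, 0.988, 0.153, -0.003]
wrist_force: [0.5, 0.3, -0.5]
width: -0.2
grasp_force: 0.0
```

Call:
send_rows(increments=[0,0,-1.7,2,0,0,0.5,0,0,-1.7,2,0,0,0.5,0,0,-1.7,2,0,0,0.5,0,0,-1.7,2,0,0,0.5,0,0,-1.6,2,0,0,0.2])

```text
time: 9.42
ee_pos: [459.1, 11.5, 197.4]
tool_rot: [0.0, 0.985, 0.172, 0.0]
wrist_force: [0.4, 0.7, -0.2]
width: -0.2
grasp_force: 0.0
```

Call:
send_rows(increments=[0,0,0,0,0,0,0,0,0,0,0,0,0,0,0,0,0,0,0,0,0,0,0,0,0,0,0,0,0,0,0,0,0,0,0])

```text
time: 9.83
ee_pos: [459.0, 13.1, 195.5]
tool_rot: [-0.0, 0.985, 0.172, -0.001]
wrist_force: [0.2, 0.0, 0.4]
width: -0.1
grasp_force: 0.0
```

```bash
python3 - <<'E'
from h import *
import cv2
c=r.get_calibration("wrist")
cv2.imwrite("pics/w3.png",r.capture("wrist")[:,:,::-1])
np.save("w3.npy",c,allow_pickle=True)
o=r.get_obs();print(o["time"],o["ee_pos"],o["tool_rot"],o["wrist_force"])
E
python3 meas.py w3
```

```text
9.8833 [459.08566435  13.0117304  195.65331317] [-2.86930804e-04  9.85038417e-01  1.72333544e-01 -6.20547399e-04] [-0.05699547  0.849973   -0.38487587]
ind 0.0163 [98.15 98.87] [538.4  13.4] [551.2 -23.7] dir -71.06
tgt 0.0322 [99.19 99.8 ] [554.1 -32.6] [559.4 -48.9] dir -71.93
target offset from index line mm (ccw+) -0.2097699365912753 deg -0.12018932035406969
[np.float64(-73.45), np.float64(-72.31), np.float64(-72.23), np.float64(-72.18)]
```

View pics/w3.png

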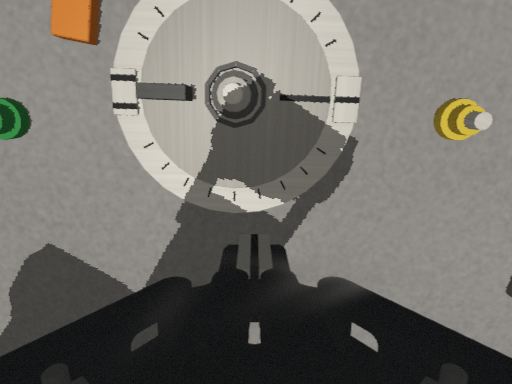

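The index line is in line with the single target line, to about 0.1°. Next is the key.

Call:
send_rows(increments=[0,0,-2.45,0,0,0,0,0,0,-2.45,0,0,0,0,0,0,-2.45,0,0,0,0,0,0,-2.45,0,0,0,0,0,0,-2.45,0,0,0,0])

```text
time: 10.3
ee_pos: [459.2, -110.7, 195.9]
tool_rot: [-0.0, 0.985, 0.172, -0.0]
wrist_force: [-0.1, 0.9, 0.4]
width: 0.0
grasp_force: 0.0
```

Call:
send_rows(increments=[0,0,-2.45,0,0,0,0,0,0,-2.45,0,0,0,0,0,0,-2.45,0,0,0,0,0,0,-2.45,0,0,0,0,0,0,-2.45,0,0,0,0])

```text
time: 10.72
ee_pos: [459.3, -233.3, 195.8]
tool_rot: [-0.0, 0.985, 0.172, -0.0]
wrist_force: [0.7, 0.1, -0.3]
width: 0.0
grasp_force: 0.0
```

Call:
send_rows(increments=[0,-0.5,-2.45,0,0,0,0,0,-1.5,-2.45,0,0,0,0,0,-1.5,-2.45,0,0,0,0,0,-1.5,-2.45,0,0,0,0,0,0,-2.45,0,0,0,0])

```text
time: 11.13
ee_pos: [407.6, -355.7, 195.9]
tool_rot: [-0.001, 0.985, 0.172, -0.001]
wrist_force: [1.2, -0.2, 0.5]
width: 0.0
grasp_force: 0.0
```

Call:
send_rows(increments=[0,0,0,0,0,0,0,0,0,0,0,0,0,0,0,0,0,0,0,0,0,0,0,0,0,0,0,0,0,0,0,0,0,0,0])

```text
time: 11.55
ee_pos: [409.8, -354.0, 196.3]
tool_rot: [-0.0, 0.985, 0.173, -0.0]
wrist_force: [0.7, -0.4, 1.2]
width: -0.1
grasp_force: 0.0
```

Run:
```python
from h import *
import cv2
c=r.get_calibration("wrist");im=r.capture("wrist")[:,:,::-1]
cv2.imwrite("pics/w4.png",im);np.save("w4.npy",c,allow_pickle=True)
o=r.get_obs();print(o["time"],o["ee_pos"],o["tool_rot"])
print(proj("wrist",(467,-355,43),c))
g=(cv2.cvtColor(im,cv2.COLOR_BGR2GRAY)>160).astype(np.uint8)
n,l,s,ct=cv2.connectedComponentsWithStats(g)
for k in range(1,n):
    if s[k,4]>60:print(s[k],ct[k],ray("wrist",*ct[k],43,c))
```

```text
11.6 [ 409.72866966 -354.13051307  196.4013811 ] [-2.53420341e-05  9.84991425e-01  1.72603276e-01  1.14753900e-05]
(np.float64(276.89688953105036), np.float64(123.24141750189017))
[173   2  17  16  86] [181.61627907   8.84883721] [ 525.73298844 -249.25831433   43.        ]
[137  23  14   9  64] [143.859375  26.59375 ] [ 502.49924265 -223.62746785   43.        ]
[177  27  14  15  90] [182.43333333  34.41111111] [ 507.68024781 -255.31871933   43.        ]
[419  30  10  16  77] [424.02597403  37.        ] [ 574.21842848 -445.23355238   43.        ]
[120  32  27  19 209] [134.23923445  41.98086124] [ 488.43001937 -219.04642676   43.        ]
[154  37  19  25 108] [163.12962963  49.12037037] [ 491.32710464 -243.26957856   43.        ]
[63 39 12 13 73] [69.47945205 45.84931507] [ 467.06282532 -168.68051082   43.        ]
[367  45  12  14  72] [371.80555556  50.20833333] [ 550.20467344 -408.67503856   43.        ]
[130  52  75  58 969] [168.4499484   81.63467492] [ 467.93206002 -254.57860793   43.        ]
[371  58  10  11  61] [376.09836066  63.04918033] [ 542.29973597 -416.43209492   43. 
[... 2761 characters left out ...]
1] [ 396.5143367  -411.17025641   43.        ]
[247 214  15  15  97] [253.13402062 220.17525773] [ 373.97747058 -366.05734572   43.        ]
[278 214  23  15 149] [289.36241611 219.67114094] [ 386.33151736 -398.7175861    43.        ]
[358 216  17  13  65] [367.70769231 222.24615385] [ 409.61065806 -470.83764487   43.        ]
[278 237  14  14  86] [285.39534884 242.72093023] [ 362.71559667 -403.83516078   43.        ]
[438 256   8  17  65] [441.76923077 264.15384615] [ 394.40766865 -559.56657682   43.        ]
[405 289   9  13  64] [409.640625 295.484375] [ 351.62547541 -545.56524477   43.        ]
[424 304  12  14  65] [430.33846154 310.21538462] [ 343.36684634 -573.8666728    43.        ]
```

View pics/w4.png

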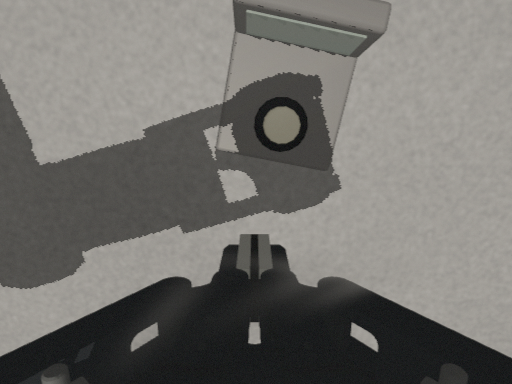

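The key's centre is at (282,125), which gives roughly (467,-360).

Call:
send_rows(increments=[0,1.15,-0.09,0,0,0,0,0,1.15,-0.09,0,0,0,0,0,1.15,-0.09,-2,0,0,0,0,1.15,-0.09,-2,0,0,0,0,1.15,-0.09,-2,0,0,0])

```text
time: 12.02
ee_pos: [467.7, -359.0, 135.9]
tool_rot: [0.0, 0.985, 0.172, 0.0]
wrist_force: [-0.3, -1.3, 0.6]
width: -0.0
grasp_force: 0.0
```

Call:
send_rows(increments=[0,0,0,-2,0,0,0,0,0,0,-2,0,0,0,0,0,0,-2,0,0,0,0,0,0,-1.5,0,0,0,0,0,0,0,0,0,0])

```text
time: 12.43
ee_pos: [466.1, -357.9, 58.5]
tool_rot: [-0.002, 0.985, 0.172, -0.001]
wrist_force: [-0.3, -0.5, 0.6]
width: 0.1
grasp_force: 0.0
```

Call:
send_rows(increments=[0,0,0,-0.3,0,0,0,0,0,0,-0.3,0,0,0,0,0,0,-0.3,0,0,0,0,0,0,-0.1,0,0,0,0,0,0,0,0,0,0])

```text
time: 12.85
ee_pos: [467.4, -359.7, 52.1]
tool_rot: [0.001, 0.985, 0.172, 0.001]
wrist_force: [0.8, 1.4, 4.8]
width: 0.2
grasp_force: 2.1
```

Call:
send_rows(increments=[0,0,0,0,0,0,0,0,0,0,-0.1,0,0,0,0,0,0,0,0,0,0,0,0,0,0,0,0,0,0,0,0,0,0,0,0])

```text
time: 13.27
ee_pos: [467.4, -359.7, 51.0]
tool_rot: [0.001, 0.985, 0.172, 0.001]
wrist_force: [2.2, 1.3, 7.9]
width: -0.1
grasp_force: 3.5
```

Call:
send_rows(increments=[0,0,0,-0.1,0,0,0,0,0,0,0,0,0,0,0,0,0,0,0,0,0,0,0,0,0,0,0,0,0,0,0,0,0,0,0])

```text
time: 13.68
ee_pos: [467.4, -359.8, 50.9]
tool_rot: [0.001, 0.985, 0.172, 0.001]
wrist_force: [0.9, 3.7, 14.4]
width: 0.1
grasp_force: 7.1
```

Call:
send_rows(increments=[0,0,0,-0.1,0,0,0,0,0,0,0,0,0,0,0,0,0,0,0,0,0,0,0,0,0,0,0,0,0,0,0,0,0,0,0])

```text
time: 14.1
ee_pos: [467.4, -359.8, 50.8]
tool_rot: [0.001, 0.985, 0.172, 0.001]
wrist_force: [-0.9, 5.0, 21.8]
width: 0.1
grasp_force: 10.7
```

Call:
send_rows(increments=[0,0,0,0.2,0,0,0,0,0,0,0.2,0,0,0,0,0,0,0.1,0,0,0,0,0,0,0,0,0,0,0,0,0,0,0,0,0])

```text
time: 14.52
ee_pos: [467.0, -359.7, 53.3]
tool_rot: [0.0, 0.985, 0.172, 0.0]
wrist_force: [3.1, 0.2, 3.7]
width: -0.1
grasp_force: 1.7
```

Call:
send_rows(increments=[0,0,0,0.2,0,0,0,0,0,0,0,0,0,0,0,0,0,0,0,0,0,0,0,0,0,0,0,0,0,0,0,0,0,0,0])

```text
time: 14.93
ee_pos: [466.8, -359.6, 55.2]
tool_rot: [0.0, 0.985, 0.172, -0.0]
wrist_force: [0.5, -0.9, 2.5]
width: -0.0
grasp_force: 1.2
```

Call:
send_rows(increments=[0,0,0,0.5,0,0,0,0,0,0,2,0,0,0,0,0,0,3,0,0,0,0,-1,0,3,0,0,0,0,-2,0,3,0,0,0])

```text
time: 15.35
ee_pos: [437.1, -358.8, 171.2]
tool_rot: [-0.001, 0.985, 0.173, -0.0]
wrist_force: [0.3, 0.2, 0.3]
width: -0.0
grasp_force: 0.0
```

Call:
send_rows(increments=[0,-1.5,0,1,0,0,0,0,-1.2,0,0,0,0,0,0,0,0,0,0,0,0,0,0,0,0,0,0,0,0,0,0,0,0,0,0])

```text
time: 15.77
ee_pos: [410.1, -359.2, 179.8]
tool_rot: [-0.001, 0.985, 0.172, -0.0]
wrist_force: [0.7, -0.1, -1.3]
width: -0.3
grasp_force: 0.0
```

Run:
```python
from h import *
import cv2
w=r.capture("wrist")[:,:,::-1];t=r.capture("top")[:,:,::-1];s=r.capture("side")[:,:,::-1]
A=cv2.resize(t[165:255,190:280],(400,400),interpolation=cv2.INTER_CUBIC)
B=cv2.resize(s[155:230,185:285],(400,300),interpolation=cv2.INTER_CUBIC)
C=cv2.resize(s[280:360,175:282],(400,300),interpolation=cv2.INTER_CUBIC)
o=np.zeros((600,800,3),np.uint8);o[:400,:400]=A;o[:300,400:]=B;o[300:,400:]=C;cv2.imwrite("pics/end.png",o)
print(r.get_obs()["ee_pos"])
```

```text
[ 410.25831654 -359.27648706  179.74231802]
```

View pics/end.png

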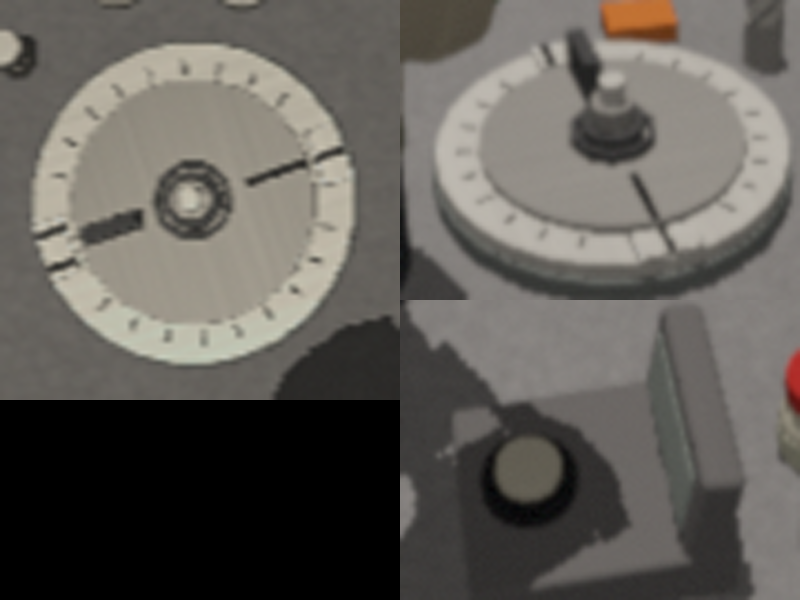

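In the final picture the index runs straight into the single line (top view about (250,182) to (340,153)), the cutter is standing and the key is up. The forces also fit a full press: a spring reading of 2.5 N at 55 mm and 4.8 N at 52 mm, then a hard stop at 51 mm.

```bash
python3 -c "
from bench import r
print(r.sign_off())"
```

```text
the job is handed in; nothing more can be done
None
```

The dial's index line is in line with the single target line (to about 0.1° by the wrist camera), the key was pressed to its stop and has come back up, and the job is handed in at about 16 s with the cutter still standing and the arm clear.

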